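# Lock the transfer arm and hold the load-lock door open

## Task

Get the vented load lock ready for emptying: first lock its transfer arm - take the yellow-handled pin from the rack, put it down through the eyelet of the transfer carriage until its collar sits home, and let go of it. Then squeeze the blue front catch so that the door springs ajar onto its safety catch, squeeze the red handle to free that too, and swing the door past its half-open detent until it stands about square to the chamber front. Finish still holding it there against its closer, without having pushed the carriage along or disturbed the wash bottle, the flange and the clamp standing about.

Things in the scene. Friction and masses are not known exactly. Their poses are not given: they have to be found in the camera images.
- load_lock: Bench load lock, aluminium box 150 (x) x 250 (y) x 130 mm high on a base plate 290 mm wide, fixed. Origin: centre of the underside; x runs from front to back, y to the left of one facing the door, z up. Grey door with round window in front (-x). Transfer-arm tube (28 mm thick, 68 mm up) sticks out of the right (-y) wall, to y = -309 mm. Nothing but the two catches stands higher than 146 mm.
- eyelet (a point): Centre of the eyelet hole at the top face of the steel lug (26 x 28 x 8 mm) on the front of the black carriage of the transfer arm, 88 mm above the table; axes as the load lock's. Hole 10.5 mm wide, chamfered; 2 mm under the lug a fixed plate, 10 mm thick, has an 11.5 mm hole in line. The carriage, a drum up to 93 mm high, begins 18 mm behind the hole (+x).
- carriage (a joint): Place of the transfer carriage along its tube (m): 0 as found, where the eyelet is over the plate's hole; it can be pushed outward (-y) to 0.075 against 5 N of friction until the pin locks it. Must stay under 0.005.
- lock_pin: Locking pin, about 60 g, upright in the rack. Origin at its tip, z along the pin towards the head. Steel shank 8 mm thick and 40 mm long, tapered over the first 6 mm; collar 21 mm wide from z = 40 to 44 mm; round yellow grip 16 mm thick from z = 44 to 91 mm; hold it at z = 70 mm. Home: collar on the lug, tip 40 mm under the lug's top.
- pin_tip (a point): The tip of the locking pin (origin of lock_pin).
- pin_rack: Fixed black plastic block 45 (x) x 100 (y) x 46 mm high, origin under its centre. Three upright bores in a row along y, 33 mm apart: the pin stands in the one at y = -33 mm, collar on the block's top (so its tip is 6 mm above the table); the middle one is empty; a plain dowel stands 4 mm proud in the third.
- front_catch (a point): Squeeze point of the front catch, on the roof's front edge, 190 mm above the table: midway between two blue rollers (10 mm thick, 28 mm long in load-lock x, rounded), one to each side in load-lock y, on two sprung levers; 50 mm over their backs at rest, 22 mm squeezed to the stop. Squeeze along load-lock y; take it from above.
- front_catch_left (a joint): Left (+y) lever of the front catch (rad): 0 at rest, grows as it is squeezed, stop at 0.42. Spring 2 to 4 N at the roller. Both levers must pass about 0.25 at once (rollers under 33 mm over their backs); then the door springs ajar by itself and the catch can be let go.
- front_catch_right (a joint): Right (-y) lever of the front catch (rad): as the left one.
- safety_grip (a point): Squeeze point of the safety handle, on top of the door near its free edge, 190 mm above the table, 205 mm from the hinge; moves with the door, axes as the load lock's when shut. Two red rollers (12 mm thick, 32 mm long along the door): a fixed one in front, outer face 24 mm before this point, and the trigger behind, outer face 23 mm behind it; 47 mm over both, 33 mm when squeezed.
- safety_catch (a joint): Trigger of the safety handle (rad): 0 at rest (hooked), grows as it is squeezed towards the front roller, stop at 0.26; unhooked above about 0.15, 2 to 4 N. It springs back when let go. Once the door is open beyond 0.12 it has nothing left to hook.
- door (a joint): Door angle (rad): 0.012 shut, 0.09 ajar on the safety catch, stop at 1.65. Turns clockwise seen from above, the free edge coming out to -x. A closer pulls it shut (about 2.4 N at the handle when wide); the detent is crossed from 0.54 to 0.96 and takes about 4 N at the handle. About square: 1.25 or more.
- door_hinge (a point): Point on the door's upright hinge axis, at the left (+y) end of the load lock's front, 190 mm above the table; axes as the load lock's. Shut, the safety_grip lies 205 mm from it to -y.
- flange: Bystander: round steel blank flange, 70 mm wide, 13 mm high, lying on the table; origin under its centre.
- wash_bottle: Bystander: white wash bottle with blue cap and bent spout, 65 x 85 x 198 mm, standing on the table; origin under its centre.
- clamp: Bystander: cast pipe clamp, 59 x 91 x 14 mm, lying on the table; origin under its centre.

How it is judged:
On the way, in this order (a step that is already met when the one before it is completed fails the run):
1. the locking pin is home in the eyelet and let go (horizontal distance between pin_tip and eyelet below 0.004 m and z of pin_tip in the frame of eyelet below -0.036 m and angle between the z axis of lock_pin and the z axis of eyelet, either way round below 0.1 rad and contact force between the fingers and lock_pin below 0.2 N), for 0.2 s.
2. the front catch is squeezed at both levers and the door springs ajar (value of joint each of front_catch_left, front_catch_right above 0.12 rad and value of joint door above 0.03 rad).
3. the red safety handle is squeezed with the door still ajar (value of joint safety_catch above 0.12 rad and value of joint door below 0.3 rad and contact force between the fingers and load_lock above 1 N).
4. the door is past its detent (value of joint door above 1 rad), for 0.1 s.
At the end, for the whole second after the job is handed in: The door stands still at more than 1.25 rad (72 degrees), held there by the fingers (contact over 1 N), and the locking pin is home: tip within 4 mm of the eyelet's axis, at least 36 mm under its top, upright to 0.1 rad; the carriage has moved less than 5 mm (value of joint door above 1.25 rad and velocity of joint door between -0.1 and 0.1 rad/s and contact force between the fingers and load_lock above 1 N and horizontal distance between pin_tip and eyelet below 0.004 m and z of pin_tip in the frame of eyelet below -0.036 m and angle between the z axis of lock_pin and the z axis of eyelet, either way round below 0.1 rad and value of joint carriage below 0.005 m); the arm keeps its last pose, push and grip.
It fails at once if the transfer carriage is pushed along its tube (value of joint carriage above 0.005 m).
It fails at once if the flange is disturbed (distance of flange from where it was at the start of the episode above 0.03 m).
It fails at once if the wash bottle is disturbed (distance of wash_bottle from where it was at the start of the episode above 0.03 m).
It fails at once if the clamp is disturbed (distance of clamp from where it was at the start of the episode above 0.03 m).
It also fails if it takes over 67 s, if anything falls off the work surface, if the arm or the gripper's body presses on something with over 40 N, if the wrist force passes 120 N, or if a joint passes its speed limit or range.

## Robot

A 7-joint arm with a two-finger parallel gripper is mounted at the origin on a cart in front of the work surface, level with it; the furniture and walls round the work are solid. World frame = base frame: x ahead of the robot, y to its left, z up, the work surface at z = 0. Lengths are in m, angles in rad, forces in N, time in s.
With the tool pointing down it reaches from about 0.425 to 0.875 m from the base axis. Payload 4.7 kg.
Tool frame: the origin (TCP) lies between the finger pads; the fingertips stand 8 mm ahead of it and the grasp point (between the pads) lies 11 mm behind it; z points along the fingers, y is the line along which they close (so a half turn about z gives the same grasp; the last joint's range is limited). The gripper opens to 87 mm and grips with 3 to 60 N. Pads are 19 mm wide; open, the fingers measure 117 mm over their backs; the gripper's body (75 mm by 190 mm) begins 51 mm behind the grasp point.
Start: joints at [1.303, 0.321, -0.07, 1.45, 0.023, 1.371, -0.057], TCP at [0.181, -0.624, 0.231] pointing down, gripper open.
Joint ranges: [-2.86, 2.86], [-0.3, 2.09], [-1.38, 1.24], [0.06, 2.45], [-1.56, 4.7], [0.09, 2.05], [-2.69, 2.69]. Speed limits (rad/s): [2.57, 2.57, 3.14, 3.14, 3.14, 3.14, 3.14].

## Interface

Orientations are given as [roll, pitch, yaw] about the fixed x, y, z axes, in that order (R = Rz(yaw) Ry(pitch) Rx(roll)).
In Python, from plant import ctrl gives the robot as it stands.
- The arm moves only by the shell command python3 -m handwheel 'ROWS' [FORCE]. ROWS is JSON, a list of rows, each a list of 5 numbers: the shift along the tool's x, y, z in cm, then the turn about the tool's z in degrees, then the finger opening in cm, from 0 to 8.7. A call has 1 to 10 rows; each row shifts and turns the commanded pose from where the row before left it, along the tool's axes as they then stand; what a row does not reach is not made up. A row lasts 1/12 s, in which the tool goes at most 41.7 mm and 7.16 degrees, less where a joint would pass 70% of its speed; a pose out of reach is approached as far as the arm can. A call with a gripper value outside its range is refused whole. The fingers move at their own pace and stop on an object; FORCE is the grip in N (left out, the last holds). Time passes only in rows, so rows that do not move let the fingers close. It gives the time, the measured TCP pose, the force, the opening and the grip force at its end, in the units of the state.
- ctrl.read_state(): the state, without advancing time (a new reading comes with each control period).
- ctrl.capture(name): name is "scene" or "top" or "wrist"; returns (picture, depth): 384x512x3 uint8, blue, green, red; 384x512 float32, m along the optical axis (not along the pixel's ray), 0 where there is no reading.
- ctrl.get_calibration(name): a dict with "intrinsics" (3x3 intrinsics, pixels), "R" (3x3) and "t" (3): a world point X has camera coordinates R X + t. Camera axes: x right, y down, z forward; pixel columns grow to the right and rows downward; lengths in m; the calibration is good to about 2 mm. A picture is of the moment at which its call begins: read the wrist's pose just before it. get_calibration takes no time and is no camera call; for the wrist camera it gives the pose at the moment of the call.
- ctrl.sign_off(): hands the job in; it is judged then, once.
Trained networks look in the newest picture that a camera, given by its name, has taken for a name from the list of things; names that differ only in an ending like _2 or _b are one class to them, and where a whole thing is asked for, a point or a joint stands for the part that bears it (a point fixed in the world has none). Each returns a list of dicts, best first, with "conf" (0 to 1); they miss things now and then, are a little off and sometimes report something else, mostly with a low value. They report only what shows in the picture. A call takes as long as a camera call.
- ctrl.outline_of(name, camera): "region" (384x512 bool, what is visible of it) and "box" ([left, top, right, bottom] in pixels, round what is visible of it).
The state is a dict: "time_s": time; "q": joint angles; "joint_velocities": joint speeds; "tau": joint torques, N m; "position": TCP position; "tool_rot": TCP orientation; "contact_force": force on the tool from outside, world axes, zero at the start; "torque": the same for the moment, N m; "grip_width": finger opening in m; "grip_force": force on a finger pad.
Only numpy, scipy, OpenCV 4.12 (cv2) and the standard library are available. Lean on these libraries where they do the work, as an engineer would, in place of code of your own. Each camera call takes 0.05 s, during which the arm holds its last target. There are 200 camera calls.

## Working session

There is one attempt and no reset: what is moved stays moved. The work goes in short steps, Python scripts to look and compute and a shell command to move; the robot and the scene stay as the last step left them, time stands still between calls to the robot, and variables do not carry over. Pictures are saved under pics/ and viewed, at most 10 in all, crops included, and the job is handed in when it is done.

```bash
ls; mkdir -p pics
cat > h.py <<'E'
import numpy as np, cv2
from plant import ctrl
from scipy.spatial.transform import Rotation as Ro
def cap(n):
    c=ctrl.get_calibration(n); im,d=ctrl.capture(n)
    return im,d,{k:np.array(v) for k,v in c.items()}
def pts(d,c,mask=None):
    m=d>0
    if mask is not None: m&=mask
    v,u=np.nonzero(m); z=d[v,u]; K=c['intrinsics']
    P=np.stack([(u-K[0,2])/K[0,0]*z,(v-K[1,2])/K[1,1]*z,z],1)
    return (P-c['t'])@c['R'], u, v
def pose():
    s=ctrl.read_state(); return np.array(s['position']),Ro.from_euler('xyz',s['tool_rot']).as_matrix(),s
E
python3 - <<'E'
from h import *
p,R,s=pose(); print(s)
for n in ['scene','top']:
    im,d,c=cap(n); cv2.imwrite(f'pics/{n}0.png',im); np.savez(f'{n}0.npz',im=im,d=d,**c)
    print(n,c['intrinsics'].round(1).tolist(),c['R'].round(3).tolist(),c['t'].round(3).tolist())
    for o in ['load_lock','lock_pin','pin_rack','front_catch','safety_grip','eyelet','carriage','flange','wash_bottle','clamp']:
        for r in ctrl.outline_of(o,n)[:2]:
            P,u,v=pts(d,c,r['region']); 
            print(o,round(r['conf'],2),np.round(r['box']).tolist(),len(P),P.min(0).round(3) if len(P) else '',P.max(0).round(3) if len(P) else '',np.median(P,0).round(3) if len(P) else '')
E
```

```text
pics
{'time_s': 0.0, 'q': array([ 1.30312426,  0.32183576, -0.07009353,  1.4516599 ,  0.02259519,
        1.37078049, -0.05687895]), 'joint_velocities': array([ 0.00064303, -0.00039202,  0.00031959,  0.00047808,  0.00035645,
        0.00138908,  0.00051765]), 'tau': array([-7.49769561e-05, -4.91301441e+01, -4.04291181e-01, -3.12529814e+01,
       -6.39837189e-02,  4.36585851e-02,  1.98007524e-04]), 'position': array([ 0.18055131, -0.623872  ,  0.22946085]), 'tool_rot': array([-3.13969842e+00,  8.90688312e-05,  2.81830821e-01]), 'contact_force': array([ 0.6398148 , -0.51786678, -0.73793235]), 'torque': array([-0.00360251, -0.04979421, -0.02978853]), 'grip_force': 0.0, 'grip_width': 0.08711458559422838}
scene [[465.4, 0.0, 259.3], [0.0, 465.4, 193.6], [0.0, 0.0, 1.0]] [[0.884, -0.467, 0.006], [-0.303, -0.583, -0.754], [0.356, 0.665, -0.656]] [-0.49, 0.361, 0.995]
load_lock 0.71 [252.0, 145.0, 333.0, 298.0] 7773 [ 0.591 -0.135 -0.042] [0.97  0.489 0.199] [0.687 0.065 0.115]
lock_pin 0.57 [250.0, 325.0, 259.0, 345.0] 151 [ 0.424 -0.208  0.043] [ 0.444 -0.172  0.1  ] [ 0.43  -0.202  0.074
[... 1933 characters left out ...]
4 0.027 0.098] [0.647 0.006 0.088]
eyelet 0.72 [186.0, 109.0, 341.0, 202.0] 6955 [ 0.594 -0.127 -0.006] [0.906 0.325 0.199] [0.702 0.138 0.129]
carriage 0.69 [285.0, 169.0, 304.0, 195.0] 309 [ 0.606 -0.022  0.002] [0.68  0.027 0.098] [0.647 0.006 0.088]
flange 0.82 [281.0, 234.0, 301.0, 257.0] 406 [ 0.439 -0.031  0.004] [0.502 0.035 0.02 ] [0.472 0.002 0.011]
wash_bottle 0.87 [127.0, 176.0, 160.0, 205.0] 663 [ 0.578  0.419 -0.736] [0.767 0.748 0.198] [0.615 0.436 0.115]
wash_bottle 0.21 [331.0, 244.0, 372.0, 268.0] 621 [ 0.409 -0.232 -0.004] [ 0.469 -0.112  0.093] [ 0.438 -0.157  0.045]
clamp 0.57 [160.0, 232.0, 188.0, 253.0] 247 [ 0.446  0.322 -0.005] [0.503 0.407 0.019] [0.476 0.358 0.012]
```

Run:
```python
from h import *
a=np.load('top0.npz'); im=a['im'][90:280,110:390]; cv2.imwrite('pics/topc.png',cv2.resize(im,None,fx=2.8,fy=2.8,interpolation=cv2.INTER_CUBIC))
c={k:a[k] for k in['intrinsics','R','t']}
hsv=cv2.cvtColor(a['im'],cv2.COLOR_BGR2HSV)
P,u,v=pts(a['d'],c); h=hsv[v,u]
def show(n,m): print(n,m.sum(), P[m].mean(0).round(4),P[m].min(0).round(3),P[m].max(0).round(3))
reg=(P[:,0]>.55)&(P[:,0]<.9)&(P[:,1]>-.15)&(P[:,1]<.37)
hi=reg&(P[:,2]>.16)
show('hi',hi)
show('blue',hi&(h[:,0]>95)&(h[:,0]<130)&(h[:,1]>100))
show('red',hi&((h[:,0]<10)|(h[:,0]>170))&(h[:,1]>100))
# roof plane: z ~.13-.146 rectangle
m=reg&(P[:,2]>.122)&(P[:,2]<.150)
r=cv2.minAreaRect((P[m][:,:2]*1000).astype(np.float32)); print('roof',r,m.sum())
base=np.array
rk=(P[:,0]>.39)&(P[:,0]<.5)&(P[:,1]>-.24)&(P[:,1]<-.1)&(P[:,2]>.038)&(P[:,2]<.056)
print('rack',cv2.minAreaRect((P[rk][:,:2]*1000).astype(np.float32)),rk.sum(),P[rk].mean(0))
y=(P[:,0]>.39)&(P[:,0]<.5)&(P[:,1]>-.24)&(P[:,1]<-.1)&(P[:,2]>.085); show('pin',y)
b=(P[:,1]>.4)&(P[:,1]<.5)&(P[:,2]>.05)&(P[:,0]<.7); show('bottle',b)
```

```text
hi 403 [0.7224 0.1957 0.2181] [0.611 0.09  0.16 ] [0.9   0.345 0.369]
blue 65 [0.6892 0.1868 0.193 ] [0.67  0.161 0.168] [0.706 0.211 0.197]
red 84 [0.6389 0.1077 0.194 ] [0.611 0.09  0.179] [0.659 0.129 0.199]
roof ((726.7235107421875, 169.43606567382812), (254.6845703125, 185.29615783691406), 72.19108581542969) 4602
rack ((439.32208251953125, -165.13128662109375), (101.55054473876953, 45.35829544067383), 81.03190612792969) 505 [ 0.43931804 -0.16128839  0.0458274 ]
pin 31 [ 0.4337 -0.1965  0.0942] [ 0.426 -0.204  0.085] [ 0.44 -0.19  0.1 ]
bottle 558 [0.6175 0.4391 0.122 ] [0.578 0.419 0.05 ] [0.655 0.478 0.198]
```

View pics/topc.png

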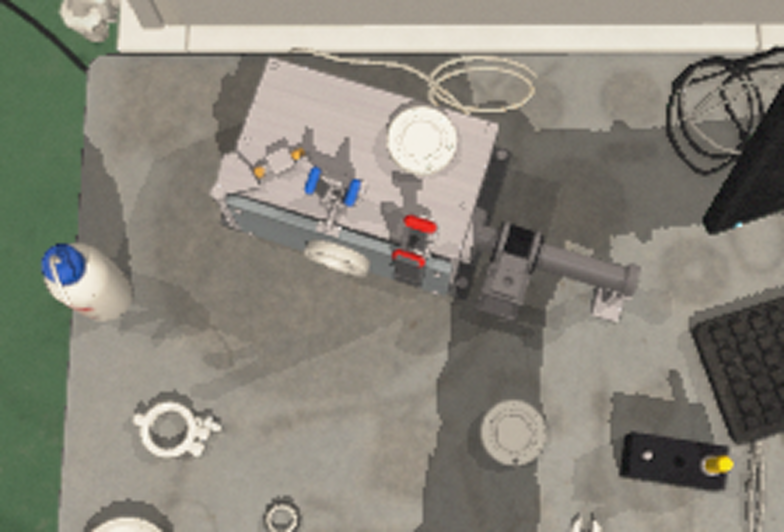

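View pics/scene0.png

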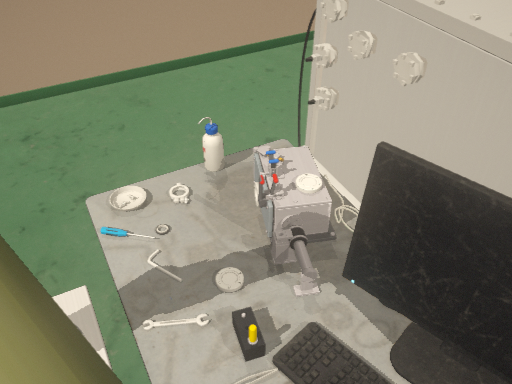

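The crop of the top view shows the blue rollers at (313,182) and (352,190), the red ones at (420,224) and (408,258), the lug at (507,282), and the pin in the rack at (722,464). The scene view agrees, with the wash bottle at (211,148) and the flange at (229,280). The load-lock yaw is about -17.8°.

```bash
cat >> h.py <<'E'
def plan(tgt,yaw,n,grip):
    """print n rows (shift cm in tool axes, turn deg) from the measured pose to tgt/yaw(deg)"""
    p,R,s=pose(); y0=np.degrees(np.arctan2(R[1,0],R[0,0])); dy=(yaw-y0+180)%360-180
    d=(np.array(tgt)-p)/n; rows=[]
    for i in range(n):
        Ri=(Ro.from_euler('z',dy*i/n,degrees=True)).as_matrix()@Ro.from_euler('xyz',[180,0,y0],degrees=True).as_matrix()
        rows.append([*(Ri.T@d*100).round(2).tolist(),round(-dy/n,2),grip])
    print('from',p.round(4),round(y0,2),'\n',rows)
E
python3 - <<'E'
from h import *
a=np.load('top0.npz');c={k:a[k] for k in['intrinsics','R','t']}
P,u,v=pts(a['d'],c); m=(P[:,2]>.2)&(P[:,0]>.3)&(P[:,1]<.05); print(P[m].min(0),P[m].max(0))
c=ctrl.get_calibration('wrist');p,R,s=pose(); R0=np.array(c['R']);cp=-R0.T@np.array(c['t']); print('cam in tool',R.T@(cp-p),(R.T@R0.T).round(3),c['intrinsics'])
plan([.434,-.196,.22],72.2,14,8.7)
E
```

```text
[ 0.66608402 -0.57162101  0.20003281] [0.97502244 0.04994983 0.48849416]
cam in tool [ 0.07251476 -0.00074211 -0.15592371] [[-0.001 -0.964 -0.267]
 [ 1.    -0.001  0.   ]
 [-0.    -0.267  0.964]] [[326.84423258   0.         253.56518571]
 [  0.         326.84423258 192.96286319]
 [  0.           0.           1.        ]]
from [ 0.1807 -0.6244  0.2306] 16.15 
 [[2.59, -2.44, 0.08, np.float64(-4.0), 8.7], [2.75, -2.25, 0.08, np.float64(-4.0), 8.7], [2.9, -2.05, 0.08, np.float64(-4.0), 8.7], [3.04, -1.84, 0.08, np.float64(-4.0), 8.7], [3.16, -1.63, 0.08, np.float64(-4.0), 8.7], [3.27, -1.4, 0.08, np.float64(-4.0), 8.7], [3.36, -1.17, 0.08, np.float64(-4.0), 8.7], [3.43, -0.93, 0.08, np.float64(-4.0), 8.7], [3.49, -0.69, 0.08, np.float64(-4.0), 8.7], [3.53, -0.45, 0.08, np.float64(-4.0), 8.7], [3.55, -0.2, 0.08, np.float64(-4.0), 8.7], [3.55, 0.05, 0.08, np.float64(-4.0), 8.7], [3.54, 0.3, 0.08, np.float64(-4.0), 8.7], [3.51, 0.54, 0.08, np.float64(-4.0), 8.7]]
```

```bash
python3 -m handwheel '[[2.6,-2.4,0.1,-4,8.7],[2.75,-2.25,0.1,-4,8.7],[2.9,-2.05,0.1,-4,8.7],[3.0,-1.85,0.1,-4,8.7],[3.15,-1.6,0.1,-4,8.7],[3.3,-1.4,0.1,-4,8.7],[3.35,-1.2,0.1,-4,8.7],[3.4,-0.9,0.1,-4,8.7],[3.5,-0.7,0.1,-4,8.7],[3.5,-0.45,0.1,-4,8.7]]'
python3 -m handwheel '[[3.5,-0.2,0,-4,8.7],[3.5,0.05,0,-4,8.7],[3.0,0.3,0,-4,8.7],[1.5,0.5,0,-4,8.7],[0,0,0,0,8.7],[0,0,0,0,8.7]]'
cat >> h.py <<'E'
def axisfit(P,m,h0,h1):
    q=P[m&(P[:,2]>h0)&(P[:,2]<h1)]; return q
E
python3 - <<'E'
from h import *
im,d,c=cap('wrist'); cv2.imwrite('pics/w1.png',im); np.savez('w1.npz',im=im,d=d,**c)
P,u,v=pts(d,c); h=cv2.cvtColor(im,cv2.COLOR_BGR2HSV)[v,u]
y=(h[:,0]>18)&(h[:,0]<38)&(h[:,1]>120)&(P[:,2]>.045)&(P[:,2]<.11)
print('yellow',y.sum(),P[y].mean(0),P[y].min(0),P[y].max(0))
t=y&(P[:,2]>.092); print('top',t.sum(),P[t].mean(0), (P[t].min(0)+P[t].max(0))/2)
r=ctrl.outline_of('lock_pin','wrist'); print([(x['conf'],x['box']) for x in r])
rk=(abs(P[:,2]-.046)<.004)&(abs(P[:,0]-.44)<.06)&(abs(P[:,1]+.16)<.08); print(cv2.minAreaRect((P[rk][:,:2]*1000).astype(np.float32)),rk.sum())
plan([*(P[t].min(0)+P[t].max(0))[:2]/2,.065],72.2,5,8.7)
E
```

```text
time_s: 1.93
position: [0.3622, -0.3178, 0.2208]
tool_rot: [3.141, 0.001, 0.983]
contact_force: [0.5, 0.0, 0.7]
grip_width: 0.0872
grip_force: 0.0
time_s: 2.43
position: [0.4235, -0.2209, 0.2207]
tool_rot: [3.141, 0.001, 1.26]
contact_force: [0.6, -0.8, -0.7]
grip_width: 0.0868
grip_force: 0.0
yellow 344 [ 0.43259272 -0.19489731  0.09066586] [ 0.42040928 -0.21298542  0.04656666] [ 0.44026062 -0.18768283  0.10069573]
top 255 [ 0.4326136  -0.19500293  0.09784836] [ 0.43237847 -0.19552068  0.09672215]
[(0.78, [246.7, 137.8, 264.9, 165.0])]
((437.70574951171875, -163.1754150390625), (100.1216049194336, 45.01698303222656), 80.91098022460938) 4188
from [ 0.4225 -0.2226  0.2205] 71.99 
 [[0.58, 0.02, 3.11, np.float64(-0.04), 8.7], [0.58, 0.02, 3.11, np.float64(-0.04), 8.7], [0.58, 0.02, 3.11, np.float64(-0.04), 8.7], [0.58, 0.02, 3.11, np.float64(-0.04), 8.7], [0.58, 0.02, 3.11, np.float64(-0.04), 8.7]]
```

View pics/w1.png

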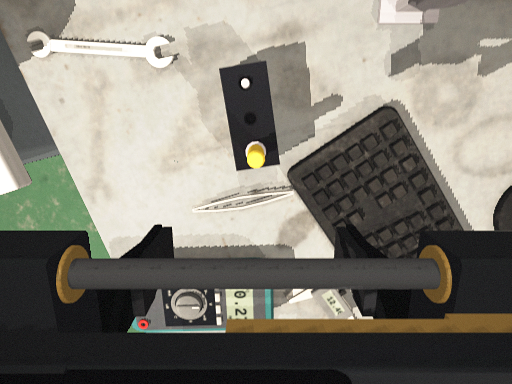

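The wrist picture shows the pin head at (256,155) in the end bore. The rack fit and the pin position agree at about (0.4325, -0.1955).

```bash
python3 -m handwheel '[[1.45,0.05,2,0,8.7],[1.45,0.05,2,0,7],[0,0,3,0,5],[0,0,3,0,4.5],[0,0,3,0,4],[0,0,2.55,0,4],[0,0,0,0,4]]' 25
python3 - <<'E'
from h import *
plan([.4325,-.1955,.065],72.2,1,4)
E
```

```text
time_s: 3.12
position: [0.4283, -0.1939, 0.0602]
tool_rot: [-3.132, -0.002, 1.256]
contact_force: [-1.5, -0.2, 0.2]
grip_width: 0.0549
grip_force: 0.0
from [ 0.4283 -0.1939  0.0602] 71.95 
 [[-0.02, 0.45, -0.48, np.float64(-0.25), 4]]
```

```bash
python3 -m handwheel '[[0,0,0,0,4],[0,0,0,0,4]]'
python3 - <<'E'
from h import *
plan([.4325,-.1955,.065],72.2,1,4)
E
```

```text
time_s: 3.28
position: [0.4337, -0.1953, 0.0664]
tool_rot: [3.14, 0.0, 1.257]
contact_force: [0.5, 0.4, -0.2]
grip_width: 0.0435
grip_force: 0.0
from [ 0.4337 -0.1953  0.0664] 72.04 
 [[-0.06, -0.11, 0.14, np.float64(-0.16), 4]]
```

```bash
python3 -m handwheel '[[0,-0.1,0.1,0,1.2],[0,0,0,0,0.8],[0,0,0,0,0.8],[0,0,0,0,0.8],[0,0,0,0,0.8],[0,0,0,0,0.8]]' 30
python3 -m handwheel '[[0,0,-1,0,0.8],[0,0,-2.5,0,0.8],[0,0,-3,0,0.8],[0,0,-3,0,0.8],[0,0,-2.5,0,0.8],[0,0,0,0,0.8],[0,0,0,0,0.8]]' 30
python3 - <<'E'
from h import *
# eyelet guess from LL geometry later; go over a viewpoint. camera looks forward? print cam ray
c=ctrl.get_calibration('wrist');R=np.array(c['R']);cp=-R.T@np.array(c['t']);print(cp,R[2])
plan([.575,-.09,.19],72.2,5,.8)
E
```

```text
time_s: 3.78
position: [0.4327, -0.194, 0.0647]
tool_rot: [3.14, 0.0, 1.259]
contact_force: [1.3, -0.2, 2.3]
grip_width: 0.0155
grip_force: 30.0
time_s: 4.37
position: [0.4327, -0.1939, 0.1858]
tool_rot: [3.139, 0.001, 1.259]
contact_force: [-0.4, 0.2, -0.5]
grip_width: 0.0148
grip_force: 30.0
[ 0.45411987 -0.12360611  0.34167878] [-0.0803725  -0.25607841 -0.96330894]
from [ 0.4327 -0.1939  0.1858] 72.15 
 [[2.85, 2.07, -0.08, np.float64(-0.01), 0.8], [2.85, 2.07, -0.08, np.float64(-0.01), 0.8], [2.85, 2.07, -0.08, np.float64(-0.01), 0.8], [2.85, 2.07, -0.08, np.float64(-0.01), 0.8], [2.85, 2.07, -0.08, np.float64(-0.01), 0.8]]
```

```bash
python3 -m handwheel '[[3,1.8,0,0,0.8],[3.4,2.0,0,0,0.8],[3.4,2.0,0,0,0.8],[3.4,2.0,0,0,0.8],[3,2.0,0,0,0.8],[2,1.2,0,0,0.8],[0,0,0,0,0.8],[0,0,0,0,0.8],[0,0,0,0,0.8]]' 30
python3 - <<'E'
from h import *
p,R,s=pose(); print(p,s['tool_rot'],s['grip_width'])
im,d,c=cap('wrist'); cv2.imwrite('pics/w2.png',im); np.savez('w2.npz',im=im,d=d,**c)
P,u,v=pts(d,c)
for o in ['eyelet','carriage','lock_pin']:
    for r in ctrl.outline_of(o,'wrist'):
        Q,_,_=pts(d,c,r['region']); print(o,r['conf'],r['box'],np.median(Q,0) if len(Q) else 0)
m=(abs(P[:,2]-.088)<.003)&(abs(P[:,0]-.62)<.05)&(abs(P[:,1])<.05); print(m.sum(),P[m].mean(0),cv2.minAreaRect((P[m][:,:2]*1000).astype(np.float32)))
E
```

```text
time_s: 5.12
position: [0.5912, -0.0548, 0.1825]
tool_rot: [-3.138, 0.001, 1.259]
contact_force: [-0.7, -0.0, -1.1]
grip_width: 0.0153
grip_force: 30.0
[ 0.59118406 -0.0548292   0.18251317] [-3.13831414e+00  1.26811073e-03  1.25905341e+00] 0.01528612936969172
eyelet 0.91 [243.2, 65.0, 347.8, 132.1] [0.64820887 0.00687279 0.0898778 ]
eyelet 0.72 [233.1, 0.0, 253.4, 30.2] [0.6235562  0.07360374 0.08105801]
carriage 0.85 [244.6, 66.5, 348.0, 135.3] [0.64838437 0.00672983 0.08990703]
carriage 0.73 [88.3, 123.4, 161.2, 193.6] [0.47110025 0.00508534 0.01342673]
lock_pin 0.96 [239.5, 205.0, 270.5, 301.5] [ 0.59115021 -0.05034861  0.1868715 ]
lock_pin 0.5 [232.1, 1.9, 509.5, 247.2] [0.65724768 0.02581395 0.08342193]
lock_pin 0.18 [244.6, 68.6, 347.2, 131.1] [0.64805582 0.0067312  0.08991838]
3013 [0.63598558 0.0087932  0.0894118 ] ((648.5606079101562, 8.266098022460938), (76.11748504638672, 81.50538635253906), 38.24705123901367)
```

View pics/w2.png

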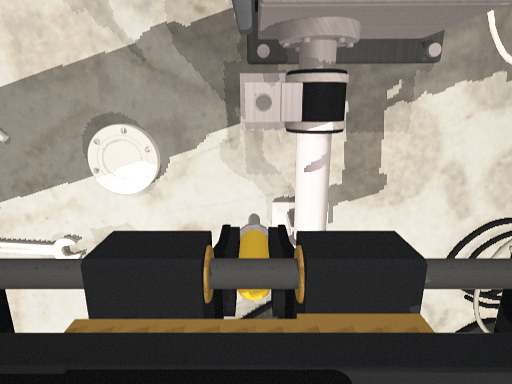

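The wrist picture shows the eyelet hole at about (263,102) on the lug, with the black drum to its right, and the held pin's tip at about (254,219). I'll refine both from pixels.

```bash
cat >> h.py <<'E'
def ray(c,u,v,z):
    K=c['intrinsics'];r=c['R'].T@np.array([(u-K[0,2])/K[0,0],(v-K[1,2])/K[1,1],1]);o=-c['R'].T@c['t'];return o+r*(z-o[2])/r[2]
E
python3 - <<'E'
from h import *
a=np.load('w2.npz');c={k:a[k] for k in['intrinsics','R','t']};im=a['im'];g=cv2.cvtColor(im,cv2.COLOR_BGR2GRAY)
sub=g[88:116,249:279].astype(int); print(sub[::2])
bg=np.median(sub); m=(sub<bg-25).astype(np.uint8); n,l,st,ce=cv2.connectedComponentsWithStats(m)
for i in range(1,n):
    if st[i,4]>15: u,v=ce[i]+[249,88]; print(st[i],u,v,ray(c,u,v,.088))
print(g[205:232,240:270:1][::2])
P,u,v=pts(a['d'],c); q=(abs(P[:,2]-.088)<.005)&(u>238)&(u<284)&(v>70)&(v<128); print(np.median(P[q],0),(P[q].min(0)+P[q].max(0))/2,cv2.minAreaRect((P[q][:,:2]*1000).astype(np.float32)))
for uu,vv in [(254,214),(254,218)]: print(ray(c,uu,vv,.1825-.0587))
cv2.imwrite('pics/w2c.png',cv2.resize(im[60:310,230:300],None,fx=2.4,fy=2.4,interpolation=cv2.INTER_CUBIC))
E
```

```text
[[206 208 207 203 200 198 199 204 208 201 200 205 206 201 202 203 198 205
  204 206 198 201 203 202 197 197 199 198 198 201]
 [204 208 205 204 201 195 198 204 209 203 202 202 205 200 199 204 200 204
  207 204 198 203 201 202 195 198 202 198 201 200]
 [207 210 208 202 201 199 198 205 209 202 200 198 199 192 196 199 200 207
  206 203 199 203 203 199 197 195 201 200 202 198]
 [205 209 205 204 203 173 169 187 202 189 181 172 167 168 160 160 159 163
  180 192 198 200 202 202 195 197 202 199 200 202]
 [206 208 204 206 201 196 193 187 186 166 146 139 133 130 131 131 128 132
  144 156 161 189 203 200 195 198 199 200 199 200]
 [206 208 204 206 197 192 184 178 145 132 135 135 132 138 134 135 136 137
  134 117 148 144 187 201 196 199 198 198 200 200]
 [202 207 205 203 200 183 176 138 135 135 132 134 134 135 136 137 135 135
  134 136 120 139 162 198 194 195 203 198 195 198]
 [201 206 206 200 197 181 174 129 134 133 132 135 134 132 130 131 134 133
  134 138 123 138 142 197 196 196 200 199 197 198]
 [201 208 201 200 200 180 178 139 137 136 136 138 136 135 136 137 136 138
  134 140 127 138 154 201 
[... 2044 characters left out ...]
3 162 164 158 166 163 168
  162 138 121 129 166 198 223 231 227 225 231 237]
 [245 224 148 111 129 160 168 165 163 160 153 155 157 156 161 161 159 163
  160 154 155 145 136 128 118 110 207 241 111  48]
 [116 130 150 165 158 159 156 164 159 168 156 153 150 155 156 158 165 152
  162 161 156 153 155 150 150 155 131 156  64  24]
 [161 156 157 157 155 158 157 158 154 155 154 156 151 155 157 156 156 153
  157 155 158 156 150 152 151 154 158 159  47  24]]
[0.62094692 0.01368598 0.08960531] [0.61981266 0.01342304 0.0875539 ] ((620.2733764648438, 13.776988983154297), (27.62407112121582, 28.298261642456055), 71.94803619384766)
[ 0.58996017 -0.05599062  0.1238    ]
[ 0.5890559  -0.05879275  0.1238    ]
```

View pics/w2c.png

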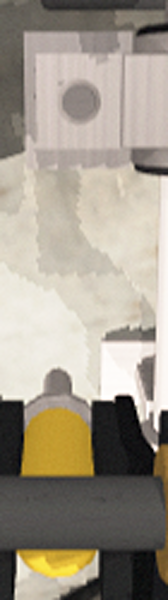

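Run:
```python
from h import *
plan([.6207,.0152,.157],72.0,4,.8)
```

```text
from [ 0.5918 -0.0557  0.1839] 72.02 
 [[1.91, 0.14, 0.67, np.float64(0.01), 0.8], [1.91, 0.14, 0.67, np.float64(0.01), 0.8], [1.91, 0.14, 0.67, np.float64(0.01), 0.8], [1.91, 0.14, 0.67, np.float64(0.01), 0.8]]
```

```bash
python3 -m handwheel '[[1.5,0.14,0,0,0.8],[2,0.14,0,0,0.8],[2,0.14,0.7,0,0.8],[1.4,0.14,0.7,0,0.8],[0.75,0,0.7,0,0.8],[0,0,0.6,0,0.8],[0,0,0,0,0.8],[0,0,0,0,0.8],[0,0,0,0,0.8],[0,0,0,0,0.8]]' 30
python3 - <<'E'
from h import *
p,R,s=pose(); print(p)
im,d,c=cap('wrist'); np.savez('w3.npz',im=im,d=d,**c)
cv2.imwrite('pics/w3c.png',cv2.resize(im[150:270,210:310],None,fx=5,fy=5,interpolation=cv2.INTER_CUBIC))
print('hole expected px',)
X=np.array([.6194,.0130,.088]);q=c['intrinsics']@(c['R']@X+c['t']);print(q/q[2])
for o in [[-.0025,-.0006,.0587]]:
    X=p+R@np.array(o);q=c['intrinsics']@(c['R']@X+c['t']);print('tip',X,q/q[2])
E
```

```text
time_s: 6.15
position: [0.6216, 0.0155, 0.1575]
tool_rot: [3.141, 0.001, 1.257]
contact_force: [-0.4, -0.2, -1.0]
grip_width: 0.0154
grip_force: 30.0
[0.62155756 0.01554782 0.15750728]
hole expected px
[252.9896332  211.25174235   1.        ]
tip [0.62025551 0.01331054 0.09880805] [254.00453268 215.49319383   1.        ]
```

View pics/w3c.png

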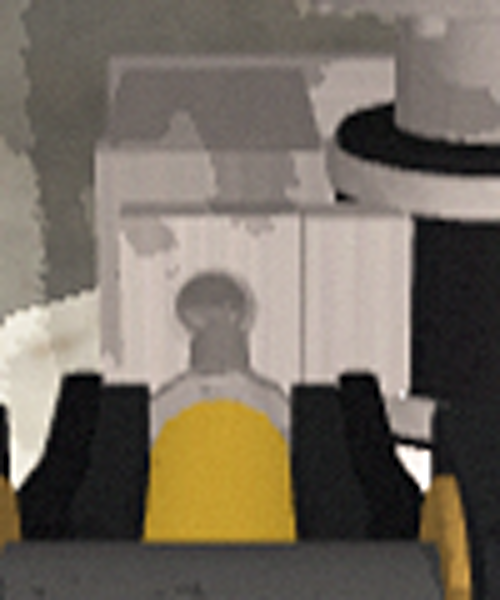

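The hole (≈(252.6,210.7)) and the tip (≈(253.7,213) at its far edge) match the prediction. The tip is 0.8 mm too far in tool y.

```bash
python3 -m handwheel '[[-0.05,-0.08,0,0,0.8],[0,0,0,0,0.8],[0,0,0.5,0,0.8],[0,0,0.4,0,0.8],[0,0,0.4,0,0.8],[0,0,0.4,0,0.8],[0,0,0.3,0,0.8],[0,0,0,0,0.8],[0,0,0,0,0.8]]' 30; python3 -c "
from h import *
print(pose()[2]['contact_force'])"
```

```text
time_s: 6.95
position: [0.6203, 0.0167, 0.1367]
tool_rot: [-3.141, 0.0, 1.259]
contact_force: [0.4, 0.6, -0.6]
grip_width: 0.0151
grip_force: 30.0
[ 0.40389902  0.58247475 -0.58402503]
```

```bash
python3 -m handwheel '[[0,0,0.3,0,0.8],[0,0,0.3,0,0.8],[0,0,0.4,0,0.8],[0,0,0.4,0,0.8],[0,0,0.4,0,0.8],[0,0,0.4,0,0.8],[0,0,0.3,0,0.8],[0,0,0.2,0,0.8],[0,0,0,0,0.8],[0,0,0,0,0.8]]' 30
```

```text
time_s: 7.78
position: [0.6204, 0.0167, 0.1099]
tool_rot: [-3.141, 0.0, 1.259]
contact_force: [0.0, -0.5, -1.0]
grip_width: 0.0151
grip_force: 30.0
```

```bash
python3 -m handwheel '[[0,0,0.2,0,0.8],[0,0,0.1,0,0.8],[0,0,0.1,0,0.8],[0,0,0,0,0.8],[0,0,0,0,0.8]]' 30
```

```text
time_s: 8.2
position: [0.6206, 0.0166, 0.1067]
tool_rot: [3.141, 0.0, 1.259]
contact_force: [-1.9, -0.9, 5.2]
grip_width: 0.0149
grip_force: 30.0
```

```bash
python3 -m handwheel '[[0,0,0,0,2],[0,0,0,0,3],[0,0,0,0,3.5],[0,0,0,0,3.5],[0,0,0,0,3.5],[0,0,0,0,3.5]]'
python3 -m handwheel '[[0,0,-1.5,0,3.5],[0,0,-3,0,4],[0,0,-4,0,5],[0,0,-4,0,6],[0,0,-4,0,7],[0,0,-2,0,7],[0,0,0,0,7],[0,0,0,0,7],[0,0,0,0,7]]'
python3 - <<'E'
from h import *
p,R,s=pose(); print(p)
im,d,c=cap('wrist'); np.savez('w4.npz',im=im,d=d,**c); cv2.imwrite('pics/w4.png',im)
P,u,v=pts(d,c); h=cv2.cvtColor(im,cv2.COLOR_BGR2HSV)[v,u]
y=(h[:,0]>18)&(h[:,0]<38)&(h[:,1]>120)&(abs(P[:,0]-.62)<.03)&(abs(P[:,1]-.013)<.03)
print('pin',y.sum(),P[y].mean(0),P[y].max(0)); t=y&(P[:,2]>P[y].max(0)[2]-.006); print((P[t].min(0)+P[t].max(0))/2)
for n,m in [('blue',(h[:,0]>95)&(h[:,0]<130)&(h[:,1]>100)&(P[:,2]>.16)),('red',((h[:,0]<10)|(h[:,0]>170))&(h[:,1]>100)&(P[:,2]>.16))]: print(n,m.sum(),P[m].mean(0),(P[m].min(0)+P[m].max(0))/2) if m.any() else print(n)
E
```

```text
time_s: 8.7
position: [0.6204, 0.0167, 0.1058]
tool_rot: [-3.141, 0.0, 1.259]
contact_force: [-0.7, 0.2, 0.1]
grip_width: 0.0343
grip_force: 0.0
time_s: 9.45
position: [0.6199, 0.0165, 0.2897]
tool_rot: [-3.14, 0.001, 1.259]
contact_force: [-1.5, -0.4, -1.2]
grip_width: 0.0691
grip_force: 0.0
[0.61992755 0.01650557 0.28972276]
pin 964 [0.62879655 0.03147395 0.30208877] [0.64994938 0.04298806 0.40037857]
[0.63296383 0.0393744  0.39805107]
blue 883 [0.6166793  0.03854023 0.37447789] [0.63140038 0.03517593 0.34273556]
red 1384 [0.63528174 0.0990639  0.22102591] [0.63609971 0.06584092 0.2951809 ]
```

View pics/w4.png

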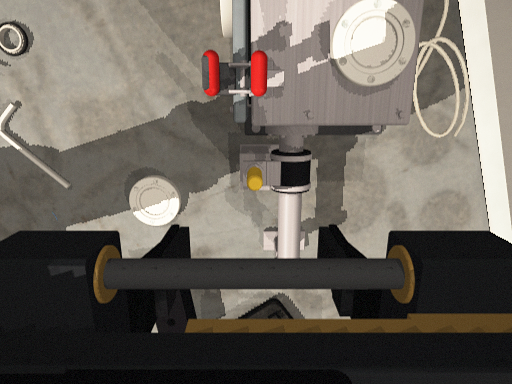

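The pin stands in the eyelet with its head at (255,178). The red rollers are at (211,73) and (258,73).

Run:
```python
from h import *
a=np.load('w4.npz');c={k:a[k] for k in['intrinsics','R','t']};im=a['im']
P,u,v=pts(a['d'],c); h=cv2.cvtColor(im,cv2.COLOR_BGR2HSV)[v,u]
y=(h[:,0]>18)&(h[:,0]<38)&(h[:,1]>120)&(P[:,2]<.16)&(v<220)
t=y&(P[:,2]>.132); print('pin',y.sum(),P[y].max(0),(P[t].min(0)+P[t].max(0))/2)
r=((h[:,0]<10)|(h[:,0]>170))&(h[:,1]>100)&(P[:,2]>.165)&(v<120)
f=Ro.from_euler('z',-18,degrees=True).as_matrix()
Q=P@f  # LL-axes
for n,m in [('front',r&(u<235)),('back',r&(u>235))]: print(n,m.sum(),P[m].mean(0),'LL axes min/max',Q[m].min(0),Q[m].max(0))
print(ctrl.read_state()['q'])
plan([.727,.175,.29],162,13,8.7)
```

```text
pin 317 [0.91311957 0.15723831 0.14229118] [0.61914087 0.01584283 0.13748804]
front 505 [0.61979852 0.11515231 0.19620856] LL axes min/max [0.5467308  0.285605   0.19046304] [0.55797756 0.31640115 0.19925948]
back 686 [0.65113762 0.10488577 0.19627953] LL axes min/max [0.5813462  0.28564462 0.19134771] [0.59297298 0.31619513 0.19921367]
[ 0.48367749  0.30915045 -0.7014671   1.41755241  0.19792632  1.4893749
 -0.52246718]
from [0.6197 0.0164 0.2891] 72.15 
 [[1.41, 0.41, -0.01, np.float64(-6.91), 8.7], [1.35, 0.58, -0.01, np.float64(-6.91), 8.7], [1.27, 0.74, -0.01, np.float64(-6.91), 8.7], [1.18, 0.89, -0.01, np.float64(-6.91), 8.7], [1.06, 1.02, -0.01, np.float64(-6.91), 8.7], [0.93, 1.14, -0.01, np.float64(-6.91), 8.7], [0.79, 1.25, -0.01, np.float64(-6.91), 8.7], [0.63, 1.33, -0.01, np.float64(-6.91), 8.7], [0.47, 1.4, -0.01, np.float64(-6.91), 8.7], [0.3, 1.44, -0.01, np.float64(-6.91), 8.7], [0.12, 1.47, -0.01, np.float64(-6.91), 8.7], [-0.06, 1.47, -0.01, np.float64(-6.91), 8.7], [-0.23, 1.45, -0.01, np.float64(-6.91), 8.7]]
```

```bash
python3 -m handwheel '[[1.4,0.4,0,-6.9,8.7],[1.35,0.6,0,-6.9,8.7],[1.25,0.75,0,-6.9,8.7],[1.2,0.9,0,-6.9,8.7],[1.05,1.0,0,-6.9,8.7],[0.95,1.15,0,-6.9,8.7],[0.8,1.25,0,-6.9,8.7],[0.65,1.35,0,-6.9,8.7],[0.45,1.4,0,-6.9,8.7],[0.3,1.45,0,-6.9,8.7]]' 15
python3 -m handwheel '[[0.1,1.45,0,-6.9,8.7],[-0.05,1.45,0,-6.9,8.7],[-0.25,1.45,0,-6.9,8.7],[0,0,0,0,8.7],[0,0,0,0,8.7],[0,0,0,0,8.7]]'
python3 - <<'E'
from h import *
p,R,s=pose(); print(p,s['q'])
im,d,c=cap('wrist'); np.savez('w5.npz',im=im,d=d,**c); cv2.imwrite('pics/w5.png',im)
P,u,v=pts(d,c); h=cv2.cvtColor(im,cv2.COLOR_BGR2HSV)[v,u]
f=Ro.from_euler('z',-18,degrees=True).as_matrix(); Q=P@f
b=(h[:,0]>95)&(h[:,0]<130)&(h[:,1]>100)&(P[:,2]>.165)&(P[:,2]<.205)&(abs(P[:,0]-.69)<.05)&(abs(P[:,1]-.187)<.05)
mid=Q[b][:,1].mean()
for m in (b&(Q[:,1]<mid),b&(Q[:,1]>mid)): print(m.sum(),Q[m].min(0),Q[m].max(0),P[m].mean(0)); e=P[m&(P[:,2]>.188)][:,:2]; print(cv2.minAreaRect((e*1000).astype(np.float32)))
C=np.r_[(Q[b].min(0)+Q[b].max(0))[:2]/2,.19]; print('centre',f@C)
plan([*(f@C)[:2],.29],162,4,8.7)
E
```

```text
time_s: 10.33
position: [0.7032, 0.139, 0.2885]
tool_rot: [-3.139, -0.002, 2.47]
contact_force: [0.1, -0.5, 0.4]
grip_width: 0.087
grip_force: 0.0
time_s: 10.83
position: [0.7279, 0.1741, 0.2897]
tool_rot: [-3.14, -0.001, 2.822]
contact_force: [-0.6, 0.3, -0.2]
grip_width: 0.0869
grip_force: 0.0
[0.72786803 0.17408481 0.28972121] [ 0.21585346  0.67824192 -0.92122742  1.0228266   0.52516109  1.65488754
  0.71657189]
409 [0.58361425 0.36624561 0.19137333] [0.6100108  0.37587701 0.19813425] [0.68177823 0.1689551  0.1956056 ]
((682.2639770507812, 168.42222595214844), (9.499343872070312, 26.40503692626953), 70.98863983154297)
418 [0.58317661 0.40639931 0.19154893] [0.60935893 0.41605117 0.19810398] [0.69366242 0.20667    0.19548199]
((694.1336059570312, 206.80825805664062), (9.549515724182129, 26.177127838134766), 72.65454864501953)
centre [0.68826583 0.18764663 0.19      ]
from [0.728  0.1737 0.2903] 161.68 
 [[1.05, 0.02, 0.01, np.float64(-0.08), 8.7], [1.05, 0.02, 0.01, np.float64(-0.08), 8.7], [1.05, 0.02, 0.01, np.float64(-0.08), 8.7], [1.05, 0.02, 0.01, np.float64(-0.08), 8.7]]
```

View pics/w5.png

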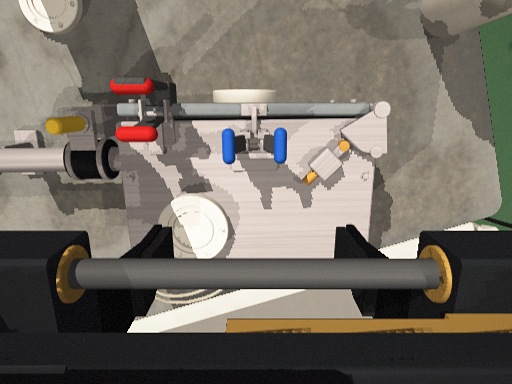

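The picture shows the blue rollers at (228,146) and (280,146), 50 mm over both, with the centre at (0.6883, 0.1876).

```bash
python3 -m handwheel '[[1.5,0,1,-0.3,7.2],[1.7,0.1,3,0,6.8],[1,0,3,0,6.8],[0,0,2,0,6.8],[0,0,1.2,0,6.8],[0,0,0,0,6.8],[0,0,0,0,6.8],[0,0,0,0,6.8]]' 15
python3 -c "
from h import *
plan([.6883,.1876,.18],162,1,6.8)"
```

```text
time_s: 11.55
position: [0.6898, 0.1885, 0.1908]
tool_rot: [3.14, 0.002, 2.828]
contact_force: [0.0, 0.4, -0.3]
grip_width: 0.0681
grip_force: 0.0
from [0.6898 0.1885 0.1908] 162.05 
 [[0.11, -0.13, 1.08, np.float64(0.05), 6.8]]
```

```bash
python3 -m handwheel '[[0.1,-0.1,0.6,0,6.5],[0,0,0.5,0,6],[0,0,0,0,4],[0,0,0,0,2],[0,0,0,0,1.8],[0,0,0,0,1.8],[0,0,0,0,1.8],[0,0,0,0,1.8],[0,0,0,0,1.8],[0,0,0,0,1.8]]' 15
python3 - <<'E'
from h import *
im,d,c=cap('wrist'); np.savez('w6.npz',im=im,d=d,**c)
P,u,v=pts(d,c); h=cv2.cvtColor(im,cv2.COLOR_BGR2HSV)[v,u]
f=Ro.from_euler('z',-18,degrees=True).as_matrix(); Q=P@f
r=((h[:,0]<10)|(h[:,0]>170))&(h[:,1]>100)&(P[:,2]>.165)&(P[:,2]<.21)&(Q[:,1]<.34)&(Q[:,1]>.26)
print(r.sum(),Q[r].min(0),Q[r].max(0))
E
```

```text
time_s: 12.38
position: [0.6878, 0.1878, 0.1802]
tool_rot: [-3.141, 0.002, 2.829]
contact_force: [-1.7, -3.0, 6.9]
grip_width: 0.0203
grip_force: 15.0
2950 [0.52980277 0.28562951 0.18242696] [0.57613673 0.31967068 0.19987364]
```

The door sprang ajar: the red handle moved 17 mm forward. Next I release and go over the safety handle.

```bash
python3 -m handwheel '[[0,0,0,0,4],[0,0,0,0,6],[0,0,0,0,6.5],[0,0,0,0,6.5],[0,0,-1.5,0,6.5],[0,0,-3,0,6.5],[0,0,-3,0,6.5],[0,0,-1,0,6.5],[0,0,0,0,6.5]]' 15
python3 -c "
from h import *
plan([.6147,.1183,.25],66.8,14,6.8)"
```

```text
time_s: 13.18
position: [0.6884, 0.1895, 0.2673]
tool_rot: [3.138, 0.004, 2.83]
contact_force: [-0.2, 0.1, -0.8]
grip_width: 0.0636
grip_force: 0.0
from [0.6884 0.1895 0.2673] 162.16 
 [[0.35, -0.65, 0.12, np.float64(6.81), 6.8], [0.27, -0.68, 0.12, np.float64(6.81), 6.8], [0.18, -0.71, 0.12, np.float64(6.81), 6.8], [0.1, -0.73, 0.12, np.float64(6.81), 6.8], [0.01, -0.73, 0.12, np.float64(6.81), 6.8], [-0.08, -0.73, 0.12, np.float64(6.81), 6.8], [-0.16, -0.71, 0.12, np.float64(6.81), 6.8], [-0.24, -0.69, 0.12, np.float64(6.81), 6.8], [-0.32, -0.66, 0.12, np.float64(6.81), 6.8], [-0.4, -0.61, 0.12, np.float64(6.81), 6.8], [-0.47, -0.56, 0.12, np.float64(6.81), 6.8], [-0.53, -0.5, 0.12, np.float64(6.81), 6.8], [-0.59, -0.43, 0.12, np.float64(6.81), 6.8], [-0.64, -0.36, 0.12, np.float64(6.81), 6.8]]
```

```bash
python3 -m handwheel '[[0.35,-0.65,0,6.8,7],[0.25,-0.7,0,6.8,7],[0.2,-0.7,0,6.8,7],[0.1,-0.75,0,6.8,7],[0,-0.75,0,6.8,7],[-0.1,-0.7,0,6.8,7],[-0.15,-0.7,0,6.8,7],[-0.25,-0.7,0,6.8,7],[-0.3,-0.65,0,6.8,7],[-0.4,-0.6,0,6.8,7]]' 15
python3 -m handwheel '[[-0.45,-0.55,0,6.8,7],[-0.55,-0.5,0.5,6.8,7],[-0.6,-0.45,0.5,6.8,7],[-0.65,-0.35,0.5,6.8,7],[0,0,0,0,7],[0,0,0,0,7],[0,0,0,0,7]]' 15
python3 - <<'E'
from h import *
p,R,s=pose()
im,d,c=cap('wrist'); np.savez('w7.npz',im=im,d=d,**c); cv2.imwrite('pics/w7.png',im)
P,u,v=pts(d,c); h=cv2.cvtColor(im,cv2.COLOR_BGR2HSV)[v,u]
f=Ro.from_euler('z',-18-4.5,degrees=True).as_matrix(); Q=P@f
r=((h[:,0]<10)|(h[:,0]>170))&(h[:,1]>100)&(P[:,2]>.165)&(P[:,2]<.21)&(abs(P[:,0]-.62)<.05)&(abs(P[:,1]-.116)<.05)
print(r.sum())
if r.any(): print(Q[r].min(0),Q[r].max(0),'LL(-22.5) centre',f@np.r_[Q[r].min(0)[0]+.024,(Q[r].min(0)+Q[r].max(0))[1]/2,.19])
plan([.6147,.1183,.18],66.8,1,7); print(s['q'])
E
```

```text
time_s: 14.02
position: [0.6339, 0.1365, 0.2612]
tool_rot: [-3.139, 0.0, 1.637]
contact_force: [-0.3, 0.4, -0.7]
grip_width: 0.0703
grip_force: 0.0
time_s: 14.6
position: [0.6139, 0.1167, 0.2476]
tool_rot: [-3.141, 0.0, 1.172]
contact_force: [-0.5, 1.2, 0.4]
grip_width: 0.07
grip_force: 0.0
1228
[0.50450089 0.32934595 0.17222298] [0.55047903 0.36095759 0.19973498] LL(-22.5) centre [0.62035502 0.11663012 0.19      ]
from [0.614  0.117  0.2478] 67.11 
 [[0.15, 0.01, 6.78, np.float64(0.31), 7]]
[ 0.32688515  0.33606596 -0.70683827  1.4726561   0.2181457   1.41369215
 -0.78572574]
```

View pics/w7.png

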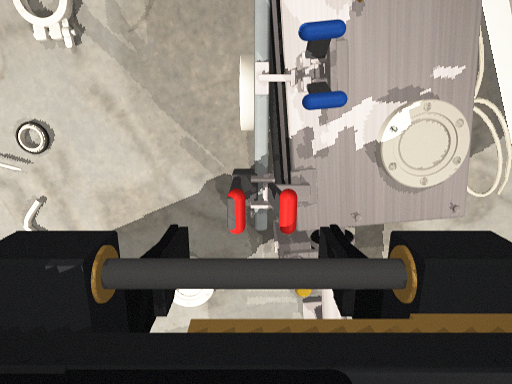

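The red rollers, at (237,212) and (288,212), lie between the fingers as intended. The pin is still in place at (304,291).

```bash
python3 -m handwheel '[[0.15,0,1.5,0.3,7],[0,0,2.5,0,7],[0,0,1.8,0,7],[0,0,1,0,7],[0,0,0,0,7],[0,0,0,0,7]]' 20
python3 -m handwheel '[[0,0,0,0,5],[0,0,0,0,3.5],[0,0,0,0,3],[0,0,0,0,3],[0,0,0,0,3],[0,0,0,0,3]]' 20
python3 - <<'E'
from h import *
p,R,s=pose(); print(p)
# arc from current door angle: hinge, centre held 
H=np.array([.7013,.3042]); v=p[:2]-H; r=np.hypot(*v); th0=np.arctan2(v[1],v[0]); print(r,np.degrees(th0))
E
```

```text
time_s: 15.15
position: [0.6146, 0.1182, 0.1801]
tool_rot: [-3.141, -0.0, 1.164]
contact_force: [0.2, 0.7, 0.4]
grip_width: 0.0701
grip_force: 0.0
time_s: 15.65
position: [0.6151, 0.1179, 0.1815]
tool_rot: [3.14, -0.001, 1.163]
contact_force: [-3.4, 0.4, 7.2]
grip_width: 0.0379
grip_force: 4.8
[0.61513418 0.11787025 0.18148345]
0.20528839314275174 -114.81757906462022
```

```bash
python3 -m handwheel '[[0,0,0,0,2.5],[0,0,0,0,2.5],[0,0,0,0,2.5],[0,0,0,0,2.5]]' 20
```

```text
time_s: 15.98
position: [0.613, 0.1189, 0.1811]
tool_rot: [-3.139, 0.001, 1.164]
contact_force: [-3.9, -0.8, 8.2]
grip_width: 0.032
grip_force: 20.0
```

```bash
python3 -m handwheel '[[0.05,-0.7,0,2,2.5],[0.1,-1.43,0,4,2.5],[0.1,-1.43,0,4,2.5],[0.1,-1.43,0,4,2.5],[0.1,-1.43,0,4,2.5],[0.1,-1.43,0,4,2.5],[0.1,-1.43,0,4,2.5],[0,0,0,0,2.5]]' 30
python3 - <<'E'
from h import *
p,R,s=pose(); H=np.array([.7013,.3042]); v=p[:2]-H; print(p,s['contact_force'],s['grip_force'],np.hypot(*v),'door',np.radians(-114.8)-np.arctan2(v[1],v[0])+.09+0, (R.T@np.r_[v,0]), s['q'])
E
```

```text
time_s: 16.65
position: [0.5389, 0.178, 0.1811]
tool_rot: [-3.14, 0.003, 0.711]
contact_force: [-3.2, -3.3, 8.2]
grip_width: 0.0312
grip_force: 30.0
[0.53886053 0.17803588 0.18112678] [-3.16659433 -3.30501215  8.24404344] 30.018013743683696 0.20567928477376973 door 0.5675934388067901 [-0.20541991 -0.01031116  0.00055492] [ 0.2325565   0.24099431 -0.68560092  1.70449947  0.15888571  1.25580957
 -1.34904312]
```

```bash
python3 -m handwheel '[[0.1,-1.43,0,4,2.5],[0.1,-1.43,0,4,2.5],[0.1,-1.43,0,4,2.5],[0.1,-1.43,0,4,2.5],[0.1,-1.43,0,4,2.5],[0.1,-1.43,0,4,2.5],[0.1,-1.43,0,4,2.5],[0,0,0,0,2.5]]' 30
python3 - <<'E'
from h import *
p,R,s=pose(); H=np.array([.7013,.3042]); v=p[:2]-H; print(p,s['contact_force'],s['grip_force'],np.hypot(*v),'door',np.radians(-114.8)-np.arctan2(v[1],v[0])+.09+0, (R.T@np.r_[v,0]), s['q'])
E
```

```text
time_s: 17.32
position: [0.4983, 0.2691, 0.1811]
tool_rot: [-3.14, 0.001, 0.223]
contact_force: [-5.2, -3.5, 11.2]
grip_width: 0.0313
grip_force: 30.0
[0.49831764 0.26905373 0.18111224] [-5.24039015 -3.47090543 11.20732806] 30.037370715290308 0.20600266866585074 door 1.0565052141438989 [-0.20573219 -0.01054875  0.00029674] [ 0.05856116  0.23622662 -0.68480289  1.70919043  0.15447862  1.25234104
 -2.0094192 ]
```

```bash
python3 -m handwheel '[[0.1,-1.43,0,4,2.5],[0.1,-1.43,0,4,2.5],[0.1,-1.43,0,4,2.5],[0.1,-1.43,0,4,2.5],[0.1,-1.43,0,4,2.5],[0,0,0,0,2.5],[0,0,0,0,2.5],[0,0,0,0,2.5]]' 30
python3 - <<'E'
from h import *
p,R,s=pose(); H=np.array([.7013,.3042]); v=p[:2]-H; print(p,s['contact_force'],s['grip_force'],np.hypot(*v),'door',np.radians(-114.8)-np.arctan2(v[1],v[0])+.09+0, s['q'])
im,d,c=cap('top'); cv2.imwrite('pics/top9.png',cv2.resize(im[90:280,110:390],None,fx=2.8,fy=2.8)); 
for o in ['lock_pin','wash_bottle','clamp','flange']:
    for r in ctrl.outline_of(o,'top')[:1]:
        P,u,v=pts(d,c,r['region']);print(o,r['conf'],np.round(r['box']),np.median(P,0).round(3))
E
```

```text
time_s: 17.98
position: [0.4979, 0.3376, 0.1811]
tool_rot: [3.141, 0.003, -0.126]
contact_force: [-5.6, -1.9, 9.6]
grip_width: 0.0315
grip_force: 30.0
[0.49790383 0.33759958 0.18108006] [-5.58198192 -1.94638825  9.64607151] 29.994240291416645 0.20612019663518744 door -4.892473682639004 [-0.09474799  0.3150002  -0.65756797  1.62176191  0.19703286  1.27560688
 -2.48294298]
lock_pin 0.37 [285. 188. 293. 191.] [0.615 0.016 0.125]
wash_bottle 0.47 [176. 155. 204. 232.] [0.634 0.307 0.127]
flange 0.75 [281. 232. 305. 257.] [0.472 0.002 0.011]
```

View pics/top9.png

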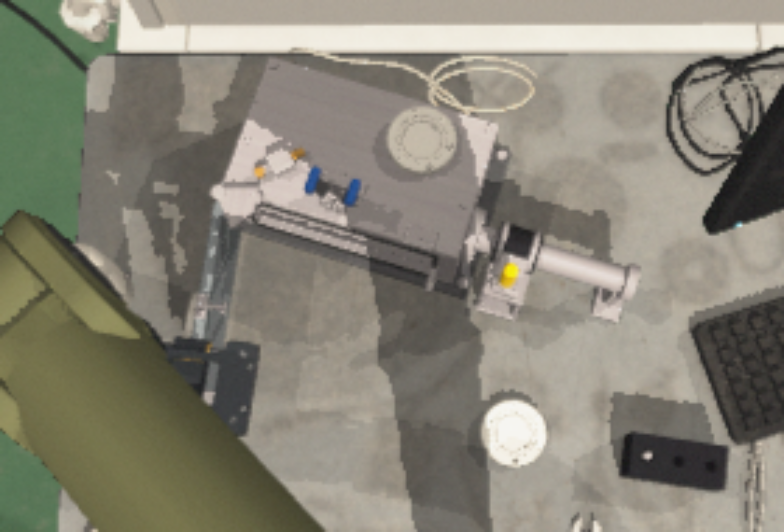

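The door stands at about 1.38 rad, held with 30 N. The pin is in the eyelet at (510,273) and the flange is untouched. The bottle is half hidden at (100,270), where it was, and no contact was felt.

```bash
python3 -m handwheel '[[0,0,0,0,2.5],[0,0,0,0,2.5]]' 30; python3 -c "
from plant import ctrl
print(ctrl.sign_off())"
```

```text
time_s: 18.4
position: [0.4979, 0.3374, 0.1811]
tool_rot: [3.141, 0.003, -0.126]
contact_force: [-5.8, -0.7, 9.2]
grip_width: 0.0311
grip_force: 30.0
the job is handed in; nothing more can be done
None
```

I handed the job in at 18.4 s, and the sign-off gave no verdict: the pin is home in the eyelet and let go, both catches were released in order, and the door is held at about 1.38 rad; the flange was seen in place, the wash bottle and clamp were partly or fully hidden by the arm in the last picture, and I did not measure the carriage.

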